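# Find the well of a vial block on a drying peg and hold it well-up

## Task

Two square aluminium vial blocks lie washed on the bench, and both ends of each look alike: one end has the deep vial well, the other only a shallow recess. Pick up the left-hand block and gently try its ends on the bare middle peg of the drying rack until one slips well down over the peg, which shows that this is the well end and that it is clear. Then draw it off, turn the block so that the well faces straight up, and finish while still holding it still and upright in the gripper, well clear of the bench and the rack, so that I can drop a vial in; leave the other block and the things around alone.

Things in the scene. Friction and masses are not known exactly. Their poses are not given: they have to be found in the camera images.
- vial_block_1: bare aluminium block, 46 x 46 x 50 mm, 0.15-0.3 kg, lying on a long side. Origin: its centre; x axis along the 50 mm length. Middle of one end: the vial well, 20 mm wide, 32 mm deep; of the other: a 20 mm recess only 5 mm deep; both have black floors. On one of the two blocks the well is at the +x end, on the other at -x; which is not told, and either may lie on the left (larger y)
- vial_block_2: the second block, the same in looks, size and choice of axes, except that its well is at the other end of its x axis than on vial_block_1. Both blocks lie on the bare dark bench between the rack and the blue pad, at least 90 mm apart; a block that has been picked up can be laid down again where the left-hand one lay
- rack: white drying rack, fixed, its front to the robot's left: panel 200 mm wide, 160 high, leans back 10 degrees over a 16 mm high drip trough. Origin on the bench at the panel's foot; x points level from front to back, z up. Three pegs, 12 mm thick, 70 long, square to the panel, point to -x and 10 degrees up. The outer two (76 mm to the sides) carry a beaker and a vial; the middle one is bare
- peg_tip (a point): centre of the tip of the bare middle peg, 144 mm above the bench, 42 mm in front of the rack's origin; axes as the rack's. The peg runs from here 70 mm back to the panel along (cos 10, 0, -sin 10 degrees) of these axes; tip tapered to 7 mm. A shelf overhangs the bench beyond x of about 0.6 m, 0.47 m up
- timer: white lab timer, 58 x 68 x 29 mm, loose: on the blue pad, leave alone. Origin under its middle.
- sample_vial: small glass vial with white cap, 18 mm wide, 46 mm tall, standing loose: on the blue pad, leave alone. Origin under its middle.
- marker: blue and white marker pen, 131 mm long, 14 mm thick, lying loose: on the blue pad, leave alone. Origin under its middle.
- green_tape: roll of green tape, 52 mm wide, 19 mm high, lying flat, loose: on the blue pad, leave alone. Origin under its middle.
Things that resemble listed ones, but are neither listed nor needed, are in the scene too. What is shaped like the vial_block_1 but red is not meant.

How it is judged:
On the way:
1. the well of the left-hand block, held in the fingers, has slipped at least 16 mm over the bare middle peg, so that the peg's tip is in the middle of the block (((distance between peg_tip and vial_block_1 below 0.0095 m and world y of vial_block_2 below 0.12 m and contact force between the fingers and vial_block_1 above 0.5 N) or (distance between peg_tip and vial_block_2 below 0.0095 m and world y of vial_block_1 below 0.12 m and contact force between the fingers and vial_block_2 above 0.5 N))), for 0.1 s.
At the end, for the whole second after the job is handed in: The left-hand block is held still in the fingers with its well facing up, its length within 12 degrees of vertical, its centre at least 75 mm above the bench, touching neither the rack nor the other block; the other block is within 20 mm and the bystanders within 30 mm of where they were (((angle between vial_block_1's own x axis and vertical below 0.21 rad and height (world z) of vial_block_1 above 0.075 m and contact force between the fingers and vial_block_1 above 1 N and contact force between vial_block_1 and rack below 0.1 N and contact force between vial_block_1 and vial_block_2 below 0.1 N and linear speed of vial_block_1 below 0.03 m/s and angular speed of vial_block_1 below 0.2 rad/s and world y of vial_block_2 below 0.12 m and distance of vial_block_2 from where it was at the start of the episode below 0.02 m) or (angle between vial_block_2's own x axis and vertical above 2.9316 rad and height (world z) of vial_block_2 above 0.075 m and contact force between the fingers and vial_block_2 above 1 N and contact force between vial_block_2 and rack below 0.1 N and contact force between vial_block_2 and vial_block_1 below 0.1 N and linear speed of vial_block_2 below 0.03 m/s and angular speed of vial_block_2 below 0.2 rad/s and world y of vial_block_1 below 0.12 m and distance of vial_block_1 from where it was at the start of the episode below 0.02 m)) and distance of each of timer, sample_vial, marker, green_tape from where it was at the start of the episode below 0.03 m); the arm keeps its last pose, push and grip.
It fails at once if the right-hand block too is moved more than 20 mm (both blocks have been moved) (distance of each of vial_block_1, vial_block_2 from where it was at the start of the episode above 0.02 m).
It fails at once if a bystander (timer, sample vial, marker, tape) is moved more than 30 mm (distance of any of timer, sample_vial, marker, green_tape from where it was at the start of the episode above 0.03 m).
It fails at once if a block is pressed against the rack with more than 40 N (contact force between any of vial_block_1, vial_block_2 and rack above 40 N).
It also fails if it takes over 69 s, if anything falls off the work surface, if the arm or the gripper's body presses on something with over 40 N, if the wrist force passes 120 N, or if a joint passes its speed limit or range.

## Robot

A 7-joint arm with a two-finger parallel gripper is mounted at the origin on a cart in front of the work surface, level with it; the furniture and walls round the work are solid. World frame = base frame: x ahead of the robot, y to its left, z up, the work surface at z = 0. Lengths are in m, angles in rad, forces in N, time in s.
With the tool pointing down it reaches from about 0.425 to 0.875 m from the base axis. Payload 4.7 kg.
Tool frame: the origin (TCP) lies midway between the tips of the shut fingers; the grasp point (between the pads) lies 19 mm behind it; z points along the fingers, y is the line along which they close (so a half turn about z gives the same grasp; the last joint's range is limited). The gripper opens to 87 mm and grips with 3 to 60 N. Pads are 19 mm wide; open, the fingers measure 117 mm over their backs; the gripper's body (75 mm by 190 mm) begins 51 mm behind the grasp point.
Start: joints at [1.361, 0.321, -0.07, 1.45, 0.023, 1.371, -0.057], TCP at [0.144, -0.634, 0.223] pointing down, gripper open.
Joint ranges: [-2.86, 2.86], [-0.3, 2.09], [-1.38, 1.24], [0.06, 2.45], [-1.56, 4.7], [0.09, 2.05], [-2.69, 2.69]. Speed limits (rad/s): [2.57, 2.57, 3.14, 3.14, 3.14, 3.14, 3.14].

## Interface

Orientations are given as a rotation vector (axis times angle).
In Python, from bench import ctrl gives the robot as it stands. The module is installed in compiled form; this text tells all that it offers.
- The arm moves only by the shell command python3 -m handwheel 'ROWS' [FORCE]. ROWS is JSON, a list of rows, each a list of 7 numbers: the finger opening in m, from 0 to 0.087, then the shift along the tool's x, y, z in m, then the turn, a rotation vector about the tool's x, y, z in degrees. A call has 1 to 12 rows; each row shifts and turns the commanded pose from where the row before left it, along the tool's axes as they then stand; what a row does not reach is not made up. A row lasts 1/8 s, in which the tool goes at most 62.5 mm and 10.7 degrees, less where a joint would pass 70% of its speed; a pose out of reach is approached as far as the arm can. A call is refused whole if a number of a shift passes 0.0625 or a number of a turn 10.7, either way. A call with a gripper value outside its range is refused whole. The fingers move at their own pace and stop on an object; FORCE is the grip in N (left out, the last holds). Time passes only in rows, so rows that do not move let the fingers close. It gives the time, the measured TCP pose, the force, the opening and the grip force at its end, in the units of the state.
- ctrl.get_state(): the state, without advancing time (a new reading comes with each control period).
- ctrl.get_image(name): name is "scene" or "top" or "wrist"; returns (picture, depth): 384x512x3 uint8, blue, green, red; 384x512 float32, m along the optical axis (not along the pixel's ray), 0 where there is no reading.
- ctrl.camera_info(name): a dict with "intrinsics" (3x3 intrinsics, pixels), "D" ([k1, k2, p1, p2, k3] as OpenCV has them; the pictures are not rectified), "R" (3x3) and "t" (3): a world point X has camera coordinates R X + t. Camera axes: x right, y down, z forward; pixel columns grow to the right and rows downward; lengths in m; the calibration is good to about 2 mm. A picture is of the moment at which its call begins: read the wrist's pose just before it. camera_info takes no time and is no camera call; for the wrist camera it gives the pose at the moment of the call.
- ctrl.close_job(): hands the job in; it is judged then, once.
The state is a dict: "time": time; "joint_positions": joint angles; "qd": joint speeds; "joint_torque": joint torques, N m; "position": TCP position; "tool_rot": TCP orientation; "ft_force": force on the tool from outside, world axes, zero at the start; "torque": the same for the moment, N m; "grip_width": opening from 0.0 (shut) to 1.0 (fully open); "grip_force": force on a finger pad.
Only numpy, scipy, OpenCV 4.12 (cv2) and the standard library are available. Lean on these libraries where they do the work, as an engineer would, in place of code of your own. Each camera call takes 0.05 s, during which the arm holds its last target. There are 200 camera calls.

## Working session

There is one attempt and no reset: what is moved stays moved. The work goes in short steps, Python scripts to look and compute and a shell command to move; the robot and the scene stay as the last step left them, time stands still between calls to the robot, and variables do not carry over. Pictures are saved under pics/ and viewed, at most 10 in all, crops included, and the job is handed in when it is done.

```bash
mkdir -p pics
cat > h.py <<'E'
import numpy as np,cv2
from bench import ctrl
from scipy.spatial.transform import Rotation as Rn
def grab(n,f=None):
    ci=ctrl.camera_info(n); im,d=ctrl.get_image(n)
    if f: cv2.imwrite('pics/'+f,im)
    return im,d,ci
def ray(ci,uv):
    p=cv2.undistortPoints(np.array(uv,float).reshape(-1,1,2),np.array(ci['intrinsics'],float),np.array(ci['D'],float)).reshape(-1,2)
    R=np.array(ci['R']);t=np.array(ci['t']).ravel()
    return -R.T@t,np.c_[p,np.ones(len(p))]@R
def plane(ci,uv,z):
    o,d=ray(ci,uv); return o+d*((z-o[2])/d[:,2])[:,None]
def pts(ci,uv,dep):
    o,d=ray(ci,uv); return o+d*np.array(dep,float).reshape(-1,1)
def proj(ci,X):
    R=np.array(ci['R'],float); return cv2.projectPoints(np.array(X,float).reshape(-1,1,3),cv2.Rodrigues(R)[0],np.array(ci['t'],float),np.array(ci['intrinsics'],float),np.array(ci['D'],float))[0].reshape(-1,2)
E
python3 - <<'E'
from h import *
for n in('scene','top'):
    im,d,ci=grab(n,n+'1.png'); np.savez('pics/'+n+'1.npz',im=im,d=d)
    print(n,-np.array(ci['R']).T@np.array(ci['t']).ravel(),np.array(ci['R'])[2])
s=ctrl.get_state();print(s['position'],s['tool_rot'],s['ft_force'],s['time'],s['joint_positions'])
E
```

```text
scene [0.00959417 0.95711378 0.75201618] [ 0.43373158 -0.69928949 -0.56821749]
top [0.25293501 0.16878503 1.51802306] [ 0.17455002 -0.00428914 -0.98463897]
[ 0.14410095 -0.63332447  0.22157627] [-3.12027127e+00 -3.50696023e-01  4.34102241e-04] [-0.27922228 -0.52004238 -0.88133761] 0.1 [ 1.36112145  0.32174495 -0.07010888  1.45154772  0.02260311  1.37078532
 -0.05687995]
```

View pics/scene1.png

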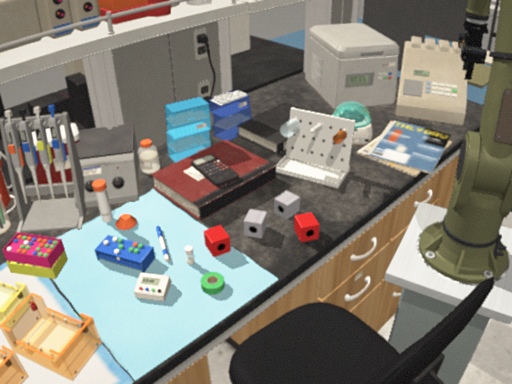

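View pics/top1.png

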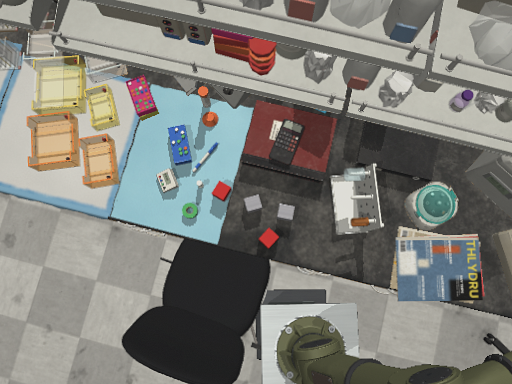

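The scene view shows grey blocks at about (255,222) and (287,203), red ones at (217,240) and (306,227), and the rack at (315,150). In the top view the left-hand grey block is at (253,202), the other at (286,212), and the rack is around (357,198) with the middle peg pointing left.

Run:
```python
from h import *
T=np.load('pics/top1.npz');im,d=T['im'],T['d'];ci=ctrl.camera_info('top')
v,u=np.mgrid[:384,:512]
P=pts(ci,np.c_[u.ravel(),v.ravel()].astype(float),d.ravel()).reshape(384,512,3)
for c in((253,202),(286,212)):
    m=np.zeros((384,512),np.uint8);x,y=c
    w=np.s_[y-16:y+17,x-16:x+17]
    m[w]=((P[w][...,2]>.035)&(P[w][...,2]<.06)&(d[w]>0))
    n=m>0
    cs=max(cv2.findContours(m,0,2)[0],key=cv2.contourArea)
    r=cv2.minAreaRect(P[n][:,:2].astype(np.float32)*1000)
    print(c,n.sum(),np.median(P[n],0),r)
    g=cv2.minAreaRect(cs.reshape(-1,1,2));print(g,plane(ci,cv2.boxPoints(g),.046)[:,:2])
w=np.s_[155:245,325:390]
q=P[w].reshape(-1,3)
for a in range(330,388,3): print(a,[ '%.3f'%P[b,a,2] for b in range(186,214,2)])
a=cv2.resize(im[155:245,235:390],None,fx=5,fy=5,interpolation=2)
S=np.load('pics/scene1.npz')['im']
b=cv2.resize(S[95:250,235:365],None,fx=4.5,fy=4.5,interpolation=2)[:600]
cv2.imwrite('pics/a.png',a);cv2.imwrite('pics/b.png',cv2.resize(S[95:235,235:365],None,fx=4.2,fy=4.2,interpolation=2))
```

```text
(253, 202) 214 [0.48366183 0.17357608 0.04631947] ((484.3681335449219, 174.0485076904297), (46.77654266357422, 49.90289306640625), 14.185132026672363)
((252.90565490722656, 203.16983032226562), (14.010775566101074, 15.109660148620605), 74.05460357666016) [[0.49986734 0.20395742]
 [0.51288386 0.15552577]
 [0.46746352 0.143752  ]
 [0.45458692 0.19195112]]
(286, 212) 217 [0.45195218 0.0654142  0.0465321 ] ((453.103759765625, 66.25650787353516), (49.62347412109375, 47.441715240478516), 76.7951889038086)
((285.6922912597656, 212.03846740722656), (15.100942611694336, 14.31647777557373), 11.309932708740234) [[0.43409738 0.09580402]
 [0.48064505 0.08521792]
 [0.46976333 0.0365352 ]
 [0.42331143 0.04737413]]
330 ['-0.001', '0.001', '-0.002', '-0.004', '0.004', '0.003', '0.001', '-0.000', '0.006', '0.002', '0.003', '-0.009', '0.002', '0.002']
333 ['0.005', '0.018', '0.023', '0.014', '0.016', '0.016', '0.010', '0.006', '0.003', '-0.000', '0.000', '-0.001', '-0.003', '0.007']
336 ['-0.001', '0.007', '0.001', '0.003', '0.009', '0.004', '0.005', '0.004', '0.004', '0.007', '0.004', '0.004', '0.002'
[... 1561 characters left out ...]
2', '0.127', '0.123', '0.123']
375 ['0.165', '0.160', '0.164', '0.162', '0.162', '0.157', '0.152', '0.159', '0.153', '0.151', '0.152', '0.149', '0.148', '0.138']
378 ['0.008', '0.001', '-0.005', '0.002', '0.003', '0.164', '0.166', '0.163', '0.164', '0.165', '0.168', '0.165', '0.162', '0.162']
381 ['-0.000', '0.001', '-0.001', '-0.000', '0.001', '-0.000', '-0.004', '0.001', '-0.003', '0.003', '0.002', '0.006', '0.008', '0.001']
384 ['-0.004', '0.002', '-0.003', '0.002', '-0.002', '0.005', '0.002', '0.004', '0.003', '0.003', '-0.001', '0.004', '0.005', '-0.005']
387 ['0.001', '0.003', '0.004', '0.004', '0.005', '0.000', '0.005', '0.001', '0.005', '-0.001', '0.006', '-0.004', '0.001', '-0.001']
```

View pics/a.png

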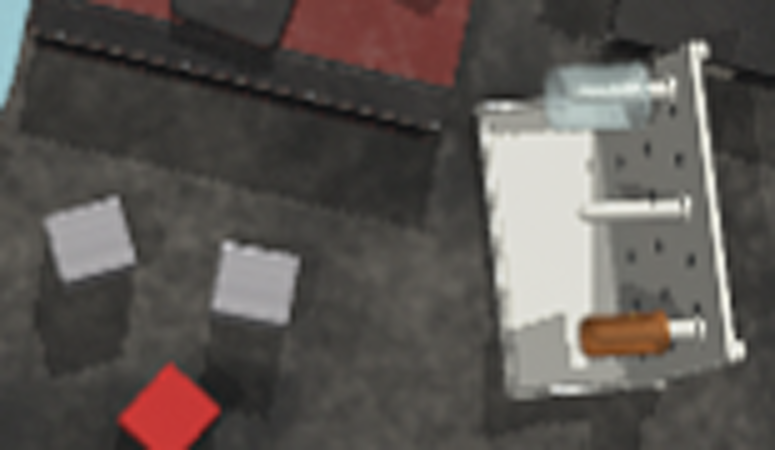

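View pics/b.png

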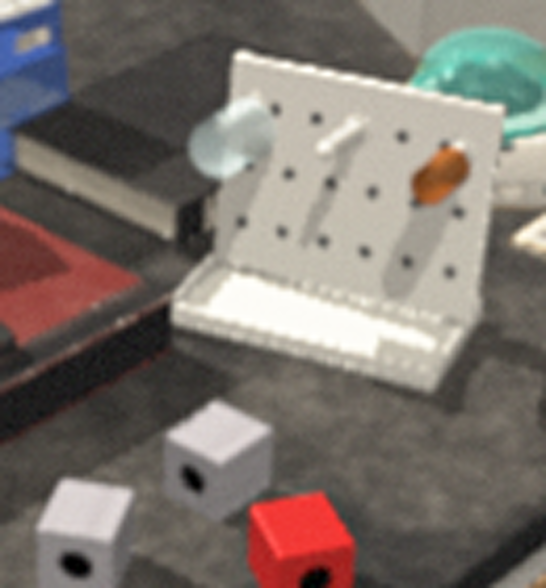

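Crop a shows the bare middle peg from its tip at (580,209) to its root at (690,207), i.e. top pixel about (351,196.8). Crop b shows the peg tip at about (322,150) and, on the left-hand block, a black hole in its +y end at (75,563).

Run:
```python
from h import *
T=np.load('pics/top1.npz');d=T['d'];ci=ctrl.camera_info('top');cs=ctrl.camera_info('scene')
v,u=np.mgrid[:384,:512]
P=pts(ci,np.c_[u.ravel(),v.ravel()].astype(float),d.ravel()).reshape(384,512,3)
q=P[170:235,352:385].reshape(-1,3);q=q[(q[:,2]>.03)&(q[:,2]<.155)]
rng=np.random.default_rng(0);best=0
for i in range(500):
    a=q[rng.choice(len(q),3,False)];n=np.cross(a[1]-a[0],a[2]-a[0]);L=np.linalg.norm(n)
    if L<1e-4: continue
    n/=L;k=abs((q-a[0])@n)<.004
    if k.sum()>best:best=k.sum();K=k
c=q[K].mean(0);n=np.linalg.svd(q[K]-c)[2][2];n*=np.sign(n[1])
print('panel',best,len(q),n,c,'tilt',np.degrees(np.arcsin(n[2])),'yaw',np.degrees(np.arctan2(n[1],n[0])))
print('top corners',plane(ci,[(374.6,164.6),(382.6,225)],.165))
tip=(235+580/5,155+209/5);stp=(235+322/4.2,95+150/4.2)
a,b=ray(ci,[tip]);e,f=ray(cs,[stp])
b=b[0]/np.linalg.norm(b);f=f[0]/np.linalg.norm(f)
s=np.linalg.lstsq(np.c_[b,-f],e-a,rcond=None)[0];print('tri',a+s[0]*b,e+s[1]*f)
X=plane(ci,[tip],.144)[0];print('tip@.144',X,'root',plane(ci,[(235+690/5,155+207/5)],.132), 'panel dist',(X-c)@n, 'scene repro',proj(cs,X),stp)
w=ctrl.camera_info('wrist');s=ctrl.get_state();R=Rn.from_rotvec(s['tool_rot']).as_matrix();Rc=np.array(w['R'])
print('cam in tool',R.T@(-Rc.T@np.array(w['t']).ravel()-s['position']),'axes',(R.T@Rc.T).round(3).tolist(),np.array(w['intrinsics'])[0]);print(R.round(2))
```

```text
panel 758 1149 [-0.05911202  0.98295067  0.17410846] [ 0.47435613 -0.19305191  0.09962749] tilt 10.026780419723208 yaw 93.4414697981281
top corners [[ 0.57850876 -0.2064676   0.165     ]
 [ 0.3900631  -0.21855251  0.165     ]]
tri [ 0.4823907  -0.13172605  0.1427661 ] [ 0.48142688 -0.13209922  0.14268683]
tip@.144 [ 0.48218483 -0.13145643  0.144     ] root [[ 0.48407163 -0.20366348  0.132     ]] panel dist 0.06780817719946663 scene repro [[311.34972997 130.32977176]] (311.66666666666663, 130.71428571428572)
cam in tool [ 0.06721609  0.00138378 -0.16235393] axes [[0.0, -0.97, -0.242], [1.0, 0.0, 0.0], [-0.0, -0.242, 0.97]] [294.2235137    0.         259.13337407]
[[ 0.98  0.22 -0.  ]
 [ 0.22 -0.98  0.  ]
 [-0.   -0.   -1.  ]]
```

```bash
python3 - <<'E'
from h import *
S=np.load('pics/scene1.npz');d=S['d'];ci=ctrl.camera_info('scene')
v,u=np.mgrid[:384,:512]
P=pts(ci,np.c_[u.ravel(),v.ravel()].astype(float),d.ravel()).reshape(384,512,3)
n=np.array([-.252,.968,0]);c=np.array([.484,.174,.023])
hu,hv=235+75/4.2,95+563/4.2;hu,hv=round(hu),round(hv);print(hu,hv)
for j in range(hv-6,hv+7): print([int(round(1000*((P[j,i]-c)@n))) for i in range(hu-6,hu+8)],S['im'][j,hu-6:hu+8,1])
E
python3 -m handwheel '[[0.087,0.054,-0.007,-0.03,0,0,-5],[0.087,0.054,-0.007,-0.03,0,0,-5],[0.087,0.054,-0.007,-0.03,0,0,-5],[0.087,0.053,-0.007,-0.02,0,0,-5],[0.087,0.053,-0.007,0,0,0,-5],[0.087,0.052,-0.007,0,0,0,-5],[0.087,0.052,-0.007,0,0,0,-5],[0.087,0.051,-0.007,0,0,0,-5],[0.087,0.051,-0.007,0,0,0,-5],[0.087,0.05,-0.007,0,0,0,-5]]'
```

```text
253 229
[29, 28, 27, 28, 27, 25, 29, 27, 28, 30, 27, 26, 30, 28] [130 133 132 131 133 140 142 146 151 152 163 171 182 184]
[25, 26, 25, 28, 26, 25, 26, 27, 25, 29, 28, 30, 27, 29] [133 134 132 131 134 132 133 132 132 130 134 141 146 151]
[27, 25, 31, 28, 26, 29, 30, 26, 27, 27, 30, 28, 29, 26] [131 134 127 123 124 123 125 126 129 131 131 129 133 131]
[28, 27, 29, 15, 10, 8, 6, 24, 27, 29, 28, 29, 27, 28] [134 131 111  87  83  81  86 103 122 134 134 133 132 132]
[28, 28, 22, 16, 15, 11, 10, 9, 27, 26, 27, 30, 29, 27] [132 120  86  43  22  27  40  60  93 120 133 139 136 133]
[28, 30, 22, 20, 16, 12, 13, 13, 10, 28, 26, 29, 28, 31] [130 107  67  16   4   0   4  16  52  92 125 137 134 134]
[26, 31, 28, 25, 17, 16, 15, 14, 18, 15, 28, 30, 30, 27] [132 113  71  19   0   0   6   0  17  60 119 135 133 129]
[25, 29, 27, 27, 19, 23, 19, 21, 20, 24, 31, 26, 28, 31] [131 124 100  53  17   1   3   0   6  55 116 134 136 133]
[29, 29, 30, 28, 31, 25, 23, 22, 25, 29, 28, 25, 25, 28] [132 137 123  93  56  33  13  16  34  72 120 132 133 134]
[27, 27, 28, 28, 27, 28, 29, 27, 26, 29, 28, 28, 24, 27] [131 136 133 126 109  82  72  68  80 108 125 135 131 128]
[28, 25, 28, 26, 28, 26, 29, 30, 29, 28, 27, 31, 28, 29] [131 132 138 136 131 123 124 120 120 129 133 129 133 128]
[27, 27, 30, 27, 30, 27, 30, 29, 28, 28, 27, 25, 28, 27] [132 131 135 134 136 134 133 134 134 131 134 131 127 133]
[30, 26, 26, 27, 28, 26, 25, 28, 26, 29, 28, 28, 30, 28] [118 128 131 130 132 133 136 135 136 133 132 129 129 133]
time: 1.35
position: [0.5218, -0.2858, 0.3319]
tool_rot: [-2.678, -1.641, 0.0]
ft_force: [0.8, -0.4, -0.2]
grip_width: 0.997
grip_force: 0.0
```

The scene depth in the left block's +y hole goes 20 mm below the face, so the well is most likely at that end. I'll confirm that on the peg.

```bash
python3 -m handwheel '[[0.087,0.05,-0.008,0,0,0,-5],[0.087,0.05,-0.008,0,0,0,-5],[0.087,0.049,-0.008,0,0,0,-5],[0.087,0.049,-0.008,0,0,0,-5],[0.087,0.048,-0.008,0,0,0,-5],[0.087,0.047,-0.008,0,0,0,-5],[0.087,0.046,-0.008,0,0,0,-5],[0.087,0.046,-0.007,0,0,0,-4],[0.087,0.02,-0.0,0,0,0,-3],[0.087,0,0,0,0,0,0]]'
cat >> h.py <<'E'
def go(target,xdir,down=None):
    "print tool-frame shift and tool-frame rotvec(deg) to reach target TCP with tool x=xdir, tool z=down"
    s=ctrl.get_state();R=Rn.from_rotvec(s['tool_rot']).as_matrix();p=np.array(s['position'])
    x=np.array(xdir,float);x/=np.linalg.norm(x);z=np.array([0,0,-1.] if down is None else down,float);z-=x*(x@z);z/=np.linalg.norm(z)
    G=np.c_[x,np.cross(z,x),z]
    print('pos',p.round(4),'shift',(R.T@(np.array(target)-p)).round(4),'turn',np.degrees(Rn.from_matrix(R.T@G).as_rotvec()).round(2),'j',np.round(s['joint_positions'],2),'xdir',R[:,0].round(3),'z',R[:,2].round(3))
E
python3 - <<'E'
from h import *
go([.4838,.1738,.15],[-.252,.968,0])
im,d,ci=grab('wrist','w1.png')
v,u=np.mgrid[:384,:512]
P=pts(ci,np.c_[u.ravel(),v.ravel()].astype(float),d.ravel())
m=(d.ravel()>0)&(P[:,2]>.038)&(P[:,2]<.052)&(np.hypot(P[:,0]-.484,P[:,1]-.174)<.045)
r=cv2.minAreaRect(P[m][:,:2].astype(np.float32)*1000);print(m.sum(),P[m].mean(0),r)
E
```

```text
time: 2.6
position: [0.5218, 0.115, 0.3325]
tool_rot: [1.914, 2.491, -0.001]
ft_force: [1.4, -0.6, -0.0]
grip_width: 1.002
grip_force: 0.0
pos [0.5218 0.115  0.3325] shift [ 0.0667 -0.0216  0.1824] turn [-0.    0.03  0.35] j [ 0.48  0.09 -0.79  1.53  0.07  1.54 -0.05] xdir [-0.258  0.966 -0.001] z [ 0.    -0.001 -1.   ]
1072 [0.48647496 0.17715839 0.04618532] ((486.3924255371094, 177.13241577148438), (45.11940002441406, 49.38862609863281), 14.827061653137207)
```

View pics/w1.png

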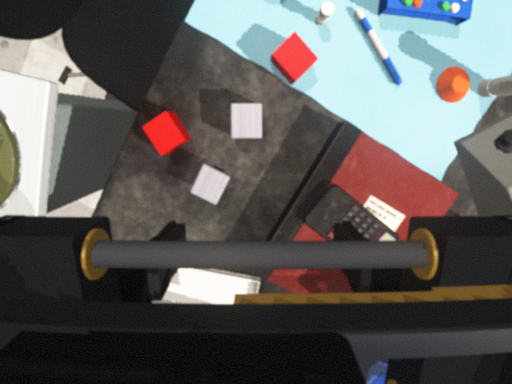

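The wrist view shows the left-hand block at (247,120), nearly square to the gripper, with the other grey block at (210,184) and red blocks at (293,57) and (165,132).

```bash
python3 - <<'E'
from h import *
go([.4855,.176,.008],[-.256,.967,0])
E
python3 -m handwheel '[[0.087,0.035,-0.011,0.05,0,0,0.2],[0.087,0.034,-0.010,0.05,0,0,0],[0.087,0,0,0.05,0,0,0],[0.087,0,0,0.05,0,0,0],[0.087,0,0,0.05,0,0,0],[0.087,0,0,0.02,0,0,0],[0.087,0,0,0,0,0,0]]'
python3 - <<'E'
from h import *
go([.4855,.176,.008],[-.256,.967,0])
E
```

```text
pos [0.5224 0.113  0.3323] shift [ 0.0706 -0.0195  0.3242] turn [-0.02  0.06 -0.09] j [ 0.48  0.09 -0.79  1.53  0.07  1.54 -0.05] xdir [-0.254  0.967 -0.001] z [-0.    -0.001 -1.   ]
time: 3.52
position: [0.4841, 0.1743, 0.0617]
tool_rot: [-1.922, -2.483, 0.003]
ft_force: [-0.6, -0.0, 0.9]
grip_width: 1.001
grip_force: 0.0
pos [0.4841 0.1743 0.0617] shift [0.0013 0.0019 0.0537] turn [-0.14 -0.02 -0.33] j [ 0.34  0.28 -0.82  1.94  0.23  1.03 -0.33] xdir [-0.25   0.968  0.   ] z [-0.002 -0.    -1.   ]
```

```bash
python3 -m handwheel '[[0.087,0.001,0.001,0.03,0,0,0],[0.087,0,0,0.015,0,0,0],[0.087,0,0,0.008,0,0,0],[0.087,0,0,0,0,0,0],[0.03,0,0,0,0,0,0],[0.03,0,0,0,0,0,0],[0.03,0,0,0,0,0,0],[0.03,0,0,0,0,0,0],[0.03,0,0,0,0,0,0],[0.03,0,0,0,0,0,0]]' 25
python3 -m handwheel '[[0.03,0,0,-0.01,0,0,0],[0.03,0,0,-0.02,0,0,0],[0.03,0,0,-0.02,0,0,0],[0.03,0,0,-0.01,0,0,0],[0.03,0,0,0,0,0,0]]'
python3 - <<'E'
from h import *
go([.4841,.1743,.05],[.967,.256,0])
E
```

```text
time: 4.78
position: [0.4849, 0.1769, 0.0096]
tool_rot: [1.921, 2.486, -0.0]
ft_force: [-0.9, -0.2, 1.1]
grip_width: 0.523
grip_force: 25.0
time: 5.4
position: [0.4857, 0.1769, 0.0707]
tool_rot: [1.92, 2.484, 0.002]
ft_force: [0.3, -0.3, -3.1]
grip_width: 0.526
grip_force: 25.0
pos [0.4857 0.1769 0.0707] shift [-0.0021 -0.0023  0.0207] turn [ 1.400e-01 -7.000e-02  8.978e+01] j [ 0.35  0.26 -0.83  1.93  0.23  1.04 -0.33] xdir [-0.252  0.968 -0.001] z [ 0.002 -0.    -1.   ]
```

```bash
python3 -m handwheel '[[0.03,0,0,0,0,0,10],[0.03,0,0,0,0,0,10],[0.03,0,0,0,0,0,10],[0.03,0,0,0,0,0,10],[0.03,0,0,0,0,0,10],[0.03,0,0,0,0,0,10],[0.03,0,0,0,0,0,10],[0.03,0,0,0,0,0,10],[0.03,0,0,0,0,0,10],[0.03,0,0,0,0,0,0],[0.03,0,0,0,0,0,0]]'
python3 - <<'E'
from h import *
go([.4849,.1769,.0106],[.967,.256,0])
E
```

```text
time: 6.78
position: [0.4845, 0.1768, 0.0691]
tool_rot: [3.115, 0.404, -0.001]
ft_force: [-0.7, -0.2, -1.3]
grip_width: 0.525
grip_force: 25.0
pos [0.4845 0.1768 0.0691] shift [0.0004 0.     0.0585] turn [ 0.    0.05 -0.03] j [ 0.15  0.22 -0.61  1.94  0.15  1.03 -1.83] xdir [ 0.967  0.255 -0.001] z [-0.001 -0.    -1.   ]
```

```bash
python3 -m handwheel '[[0.03,0,0,0.025,0,0,0],[0.03,0,0,0.02,0,0,0],[0.03,0,0,0.01,0,0,0],[0.03,0,0,0.004,0,0,0],[0.03,0,0,0,0,0,0],[0.066,0,0,0,0,0,0],[0.066,0,0,0,0,0,0],[0.066,0,0,0,0,0,0]]'
python3 -m handwheel '[[0.066,0,0,-0.02,0,0,0],[0.066,0,0,-0.05,0,0,0],[0.066,0,0,0,0,0,-10.6],[0.066,0,0,0,0,0,-10.6],[0.066,0,0,0,0,0,-10.6],[0.066,0,0,0,0,0,-10.6],[0.066,0,0,0,0,0,-10.6],[0.066,0,0,0,0,0,-10.6],[0.066,0,0,0,0,0,-10.6],[0.066,0,0,0,0,0,-10.6],[0.066,0,0,0,0,0,-10.6],[0.066,0,0,0,0,0,-10.6]]'
python3 -m handwheel '[[0.066,0,0,0,0,0,-10.6],[0.066,0,0,0,0,0,-10.6],[0.066,0,0,0,0,0,-10.6],[0.066,0,0,0,0,0,-10.6],[0.066,0,0,0,0,0,-10.6],[0.066,0,0,0,0,0,-10.6],[0.066,0,0,0,0,0,-10.4],[0.066,0,0,0,0,0,0]]'
python3 - <<'E'
from h import *
go([.4846,.1769,.0096],[-.967,-.256,0])
im,d,ci=grab('wrist','w2.png')
E
```

```text
time: 7.78
position: [0.4853, 0.1771, 0.0111]
tool_rot: [3.116, 0.4, 0.002]
ft_force: [-0.7, -0.0, -0.4]
grip_width: 0.73
grip_force: 0.0
time: 9.28
position: [0.485, 0.1769, 0.0808]
tool_rot: [1.547, 2.734, 0.0]
ft_force: [-0.8, 0.1, -0.4]
grip_width: 0.758
grip_force: 0.0
time: 10.28
position: [0.485, 0.1768, 0.0806]
tool_rot: [-0.396, 3.116, 0.0]
ft_force: [-0.7, -0.2, 0.1]
grip_width: 0.758
grip_force: 0.0
pos [0.485  0.1768 0.0806] shift [0.0003 0.0001 0.071 ] turn [ 0.01  0.   -0.33] j [ 0.55  0.33 -1.08  1.92  0.33  1.09  1.16] xdir [-0.968 -0.25  -0.   ] z [ 0.  0. -1.]
```

View pics/w2.png

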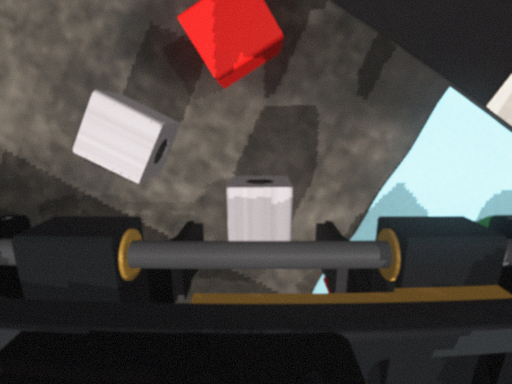

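The block sits centred between the fingers, with its robot-side end hole at (260,181). That is the shallow end, so the well faces away from the robot and -tool x.

```bash
python3 -m handwheel '[[0.066,0,0,0.04,0,0,0],[0.066,0,0,0.024,0,0,0],[0.066,0,0,0.007,0,0,0],[0.066,0,0,0,0,0,0],[0.03,0,0,0,0,0,0],[0.03,0,0,0,0,0,0],[0.03,0,0,0,0,0,0],[0.03,0,0,0,0,0,0],[0.03,0,0,0,0,0,0]]' 25
python3 -m handwheel '[[0.03,0,0,-0.01,0,0,0],[0.03,0,0,-0.04,0,0,0],[0.03,0,0,-0.06,0,0,0],[0.03,0,0,-0.06,0,0,10],[0.03,0,0,-0.03,0,0,10],[0.03,0,0,0,0,0,10],[0.03,0,0,0,0,0,10],[0.03,0,0,0,0,0,10],[0.03,0,0,0,0,0,10],[0.03,0,0,0,0,0,10],[0.03,0,0,0,0,0,0]]'
cat >> h.py <<'E'
tip=np.array([.4822,-.132,.1435]);n=np.array([-.0591,.983,.1741])
def peg(s,off=.0134):
    "block centre s metres outward of the tip"
    x=n/np.linalg.norm(n);z=np.array([0,0,-1.]);z-=x*(x@z);z/=np.linalg.norm(z)
    go(tip+s*x+off*z,x)
E
python3 -c "
from h import *
peg(.065)"
```

```text
time: 11.45
position: [0.4853, 0.177, 0.0101]
tool_rot: [-0.399, 3.115, -0.0]
ft_force: [-1.4, -0.5, 6.3]
grip_width: 0.526
grip_force: 25.0
time: 12.82
position: [0.4843, 0.1769, 0.2093]
tool_rot: [-1.456, -2.783, 0.001]
ft_force: [0.4, 0.3, -2.1]
grip_width: 0.529
grip_force: 25.0
pos [0.4843 0.1769 0.2093] shift [-0.196  -0.1433  0.0678] turn [-2.79  9.79 31.23] j [ 0.55  0.13 -1.01  1.77  0.11  1.31  0.12] xdir [-0.57   0.822  0.   ] z [-0.001 -0.    -1.   ]
```

```bash
python3 -m handwheel '[[0.03,0,0,0,-0.93,3.26,10.4],[0.03,0,0,0,-0.93,3.26,10.4],[0.03,0,0,0,-0.93,3.26,10.4],[0.03,0,0,0,0,0,0]]'
python3 -c "
from h import *
peg(.065)"
```

```text
time: 13.32
position: [0.4847, 0.1752, 0.2091]
tool_rot: [-2.055, -2.204, -0.177]
ft_force: [-0.4, -0.2, -1.9]
grip_width: 0.524
grip_force: 25.0
pos [0.4847 0.1752 0.2091] shift [-0.2479 -0.0234  0.0257] turn [-0.01  0.26  0.57] j [ 0.64  0.07 -0.94  1.81 -0.11  1.25 -0.2 ] xdir [-0.069  0.983  0.17 ] z [-0.01   0.169 -0.985]
```

```bash
python3 -m handwheel '[[0.03,-0.05,-0.005,0,0,0.26,0.57],[0.03,-0.05,-0.005,0.005,0,0,0],[0.03,-0.05,-0.005,0.01,0,0,0],[0.03,-0.05,-0.005,0.01,0,0,0],[0.03,-0.047,-0.003,0,0,0,0],[0.03,0,0,0,0,0,0],[0.03,0,0,0,0,0,0]]'
python3 - <<'E'
from h import *
peg(.065)
for k in('wrist','top','scene'):
    im,d,ci=grab(k); np.savez('pics/%s3.npz'%k,im=im,d=d,R=ci['R'],t=ci['t'])
    if k=='wrist': A=im
    else:
        c=proj(ci,tip)[0].astype(int); b=im[c[1]-30:c[1]+30,c[0]-42:c[0]+43]
        A=np.vstack([A,cv2.resize(b,(512,361),interpolation=2)]) if 0 else A
        cv2.imwrite('pics/%s3.png'%k,b);
        B=cv2.resize(b,(400,300),interpolation=2)
        C=B if k=='top' else np.hstack([C,B])
A=cv2.resize(A,(400,300)); cv2.imwrite('pics/p3.png',np.vstack([C,np.hstack([A,A*0])]))
E
```

```text
time: 14.2
position: [0.4765, -0.0617, 0.1418]
tool_rot: [-2.059, -2.192, -0.183]
ft_force: [0.4, 0.8, -2.8]
grip_width: 0.528
grip_force: 25.0
pos [ 0.4765 -0.0617  0.1418] shift [-0.0042  0.0014 -0.0006] turn [-0.01 -0.13  0.15] j [ 0.9   0.11 -0.73  1.91 -0.11  1.19  0.28] xdir [-0.062  0.982  0.176] z [-0.011  0.176 -0.984]
```

View pics/p3.png

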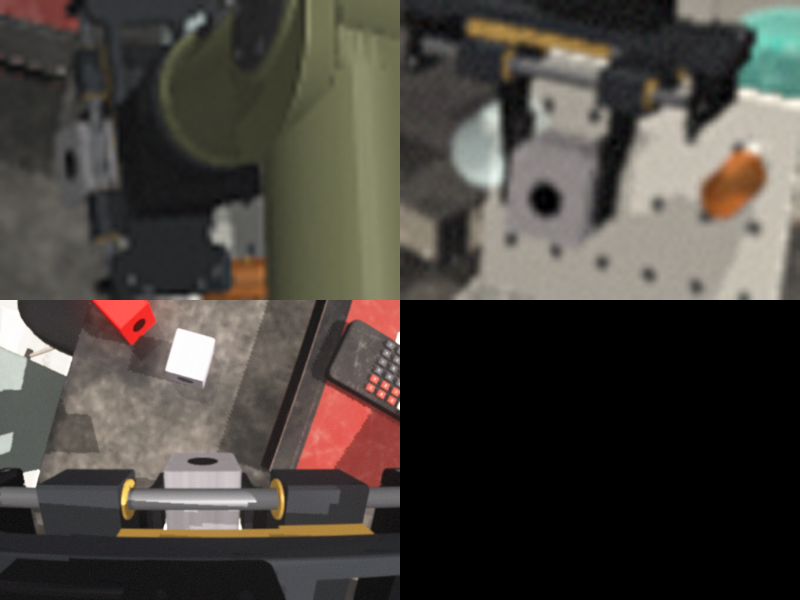

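The scene crop shows the block's outer end facing the camera with its hole at about (545,200), in front of the hidden peg. The wrist crop shows the block level in the fingers, and the top view of the peg is blocked by the arm. I'll check the hole centre against its predicted position in the same scene camera.

Run:
```python
from h import *
S=np.load('pics/scene3.npz');ci=ctrl.camera_info('scene');im=S['im']
c=proj(ci,tip)[0].astype(int)
s=ctrl.get_state();R=Rn.from_rotvec(s['tool_rot']).as_matrix()
cen=np.array(s['position'])-.0134*R[:,2]
u0,v0=c[0]-42+145/4.706,c[1]-30+200/5
w=im[int(v0)-8:int(v0)+9,int(u0)-8:int(u0)+9,1].astype(float)
m=np.clip(80-w,0,None);jj,ii=np.mgrid[:17,:17]
hole=np.array([(m*ii).sum()/m.sum()+int(u0)-8,(m*jj).sum()/m.sum()+int(v0)-8]);print('hole',hole,u0,v0)
print('pred end',proj(ci,cen+.025*R[:,0]),'floor',proj(ci,cen+.020*R[:,0]))
# back out: dark floor centre lies between; sensitivity per mm in tool y,z
for k in(1,2): print(k,proj(ci,cen+.023*R[:,0]+.001*R[:,k])-proj(ci,cen+.023*R[:,0]))
# side points: depth of scene hits on end face
d=S['d'];v,u=np.mgrid[:384,:512];P=pts(ci,np.c_[u.ravel(),v.ravel()].astype(float),d.ravel())
L=(P-cen)@R;k=(d.ravel()>0)&(abs(L[:,1])<.017)&(abs(L[:,2])<.017)&(abs(L[:,0]-.025)<.012);print('end face x',np.median(L[k,0]),k.sum())
k=(d.ravel()>0)&(abs(L[:,0]-.025)<.006)&(abs(L[:,1])<.04)&(abs(L[:,2])<.035);print('y range',np.percentile(L[k,1],[1,50,99]),'z',np.percentile(L[k,2],[1,50,99]))
```

```text
hole [299.36679327 139.51926207] 299.8117297067573 140.0
pred end [[299.33813318 139.59127275]] floor [[300.03596938 139.09013536]]
1 [[-0.34784119 -0.07866539]]
2 [[-0.03882901  0.35468978]]
end face x 0.022884356208241804 137
y range [-0.02306837  0.00046248  0.02314696] z [-0.02255185 -0.00128392  0.02150785]
```

```bash
python3 -m handwheel '[[0.03,-0.02,0.001,0,0,0,0],[0.03,-0.015,0,0,0,0,0],[0.03,-0.005,0,0,0,0,0],[0.03,-0.004,0,0,0,0,0],[0.03,-0.004,0,0,0,0,0],[0.03,0,0,0,0,0,0]]'
python3 -c "
from h import *
peg(0)"
python3 -m handwheel '[[0.03,-0.003,0,0,0,0,0],[0.03,-0.003,0,0,0,0,0],[0.03,0,0,0,0,0,0]]'
```

```text
time: 15.1
position: [0.48, -0.11, 0.1332]
tool_rot: [-2.064, -2.188, -0.183]
ft_force: [0.3, -0.0, -2.7]
grip_width: 0.524
grip_force: 25.0
pos [ 0.48   -0.11    0.1332] shift [-0.02    0.0009 -0.0006] turn [ 0.01 -0.1  -0.11] j [ 0.94  0.16 -0.69  1.88 -0.07  1.19  0.34] xdir [-0.057  0.983  0.176] z [-0.01   0.176 -0.984]
time: 15.48
position: [0.4804, -0.1161, 0.1322]
tool_rot: [-2.064, -2.187, -0.183]
ft_force: [1.1, 1.0, -3.3]
grip_width: 0.528
grip_force: 25.0
```

```bash
python3 -m handwheel '[[0.03,-0.004,0,0,0,0,0],[0.03,-0.004,0,0,0,0,0],[0.03,-0.003,0,0,0,0,0],[0.03,-0.003,0,0,0,0,0],[0.03,0,0,0,0,0,0],[0.03,0,0,0,0,0,0]]'
python3 -c "
from h import *
peg(0)"
```

```text
time: 16.23
position: [0.4812, -0.1295, 0.1298]
tool_rot: [-2.064, -2.188, -0.183]
ft_force: [-0.6, 1.0, -1.6]
grip_width: 0.527
grip_force: 25.0
pos [ 0.4812 -0.1295  0.1298] shift [-0.0002  0.0009 -0.0006] turn [ 0.01 -0.11 -0.1 ] j [ 0.95  0.18 -0.68  1.87 -0.06  1.19  0.36] xdir [-0.057  0.983  0.176] z [-0.01   0.176 -0.984]
```

```bash
python3 -m handwheel '[[0.03,-0.002,0,0,0,0,0],[0.03,-0.002,0,0,0,0,0],[0.03,0,0,0,0,0,0],[0.03,0,0,0,0,0,0]]'
python3 -m handwheel '[[0.03,0.015,0,0,0,0,0],[0.03,0.02,0,0,0,0,0],[0.03,0.04,0,0,0,0,0],[0.03,0.05,0,-0.03,0,0,0],[0.03,0.05,0,-0.05,0,0,0],[0.03,0.03,0,-0.05,0,0,0],[0.03,0,0,0,0,0,0]]'
python3 -c "
from h import *
go([.52,.08,.3],[-.2,0,-.98],[.98,0,-.2])"
```

```text
time: 16.73
position: [0.4813, -0.131, 0.1294]
tool_rot: [-2.06, -2.187, -0.185]
ft_force: [-1.5, 5.8, 2.3]
grip_width: 0.527
grip_force: 25.0
time: 17.6
position: [0.4731, 0.0441, 0.2907]
tool_rot: [-2.062, -2.2, -0.188]
ft_force: [0.4, 0.1, -2.6]
grip_width: 0.528
grip_force: 25.0
pos [0.4731 0.0441 0.2907] shift [ 0.0338  0.0491 -0.0031] turn [-52.47 -69.4  -77.76] j [ 0.84 -0.07 -0.8   1.74 -0.23  1.46  0.13] xdir [-0.064  0.983  0.172] z [-0.003  0.173 -0.985]
```

The block slid down to the well floor (5.8 N there, nothing before it), so the well end is confirmed. Next I tilt about tool y so that the well (-tool x) faces up.

```bash
python3 -m handwheel '[[0.03,0,0,0,0,-10,0],[0.03,0,0,0,0,-10,0],[0.03,0,0,0,0,-10,0],[0.03,0,0,0,0,-10,0],[0.03,0,0,0,0,0,0]]'
python3 -c "
from h import *
go([.473,.044,.29],[0,0,-1],[0,-1,0])"
```

```text
time: 18.23
position: [0.4698, 0.0442, 0.2832]
tool_rot: [1.858, 1.992, -0.499]
ft_force: [-0.2, 1.1, -2.2]
grip_width: 0.523
grip_force: 25.0
pos [0.4698 0.0442 0.2832] shift [-0.0037  0.0031 -0.0057] turn [  3.32 -60.29   2.35] j [ 0.59  0.12 -1.16  1.74  0.55  1.63 -0.56] xdir [-0.062  0.867 -0.495] z [ 0.028 -0.494 -0.869]
```

```bash
python3 -m handwheel '[[0.03,0,0,0,0.5,-10,0.4],[0.03,0,0,0,0.5,-10,0.4],[0.03,0,0,0,0.5,-10,0.4],[0.03,0,0,0,0.5,-10,0.4],[0.03,0,0,0,0.5,-10,0.4],[0.03,0,0,0,0.5,-10,0.4],[0.03,0,0,0,0,0,0],[0.03,0,0,0,0,0,0]]'
python3 -c "
from h import *
go([.473,.044,.29],[0,0,-1],[0,-1,0])"
```

```text
time: 19.23
position: [0.4723, 0.0393, 0.2757]
tool_rot: [1.337, 1.365, -1.126]
ft_force: [0.3, 0.2, -2.3]
grip_width: 0.529
grip_force: 25.0
pos [0.4723 0.0393 0.2757] shift [-0.0131  0.0004 -0.0074] turn [  0.12 -10.92   1.15] j [-0.6   0.49 -0.18  1.75  0.95  2.04 -0.91] xdir [-0.02   0.189 -0.982] z [ 0.    -0.982 -0.19 ]
```

```bash
python3 -m handwheel '[[0.03,0,0,0,-10,0,0],[0.03,0,0,0,-10,0,0],[0.03,0,0,0,-10,0,0],[0.03,0,0,0,0,0,0]]'
python3 -c "
from h import *
go([.473,.044,.29],[0,0,-1],[.5,-.866,0])"
```

```text
time: 19.73
position: [0.4702, 0.0368, 0.2762]
tool_rot: [0.95, 1.524, -0.699]
ft_force: [-0.2, -0.6, -1.8]
grip_width: 0.526
grip_force: 25.0
pos [0.4702 0.0368 0.2762] shift [-0.0123  0.007  -0.0071] turn [ 0.12 -9.87 -4.34] j [-0.66  0.22 -0.3   2.16  1.18  1.77 -0.96] xdir [-0.021  0.186 -0.982] z [ 0.5   -0.849 -0.171]
```

```bash
python3 -m handwheel '[[0.03,0,0,0,0,-5,-2],[0.03,0,0,0,0,-5,-2],[0.03,0,0,0,0,0,0],[0.03,0,0,0,0,0,0],[0.03,0,0,0,0,0,0],[0.03,0,0,0,0,0,0]]'
python3 - <<'E'
from h import *
go([.473,.044,.29],[0,0,-1],[.5,-.866,0])
print(np.abs(ctrl.get_state()['qd']).max())
a=cv2.resize(grab('wrist')[0],(400,300));b=grab('scene')[0];b=cv2.resize(b[80:260,200:440],(400,300))
cv2.imwrite('pics/f.png',np.hstack([a,b]))
E
```

```text
time: 20.48
position: [0.4724, 0.0394, 0.2762]
tool_rot: [0.818, 1.406, -0.809]
ft_force: [0.5, -0.2, -3.3]
grip_width: 0.529
grip_force: 25.0
pos [0.4724 0.0394 0.2762] shift [-0.0138  0.003  -0.0036] turn [ 0.1   0.17 -0.46] j [-0.7   0.36 -0.27  2.16  1.27  1.89 -1.02] xdir [ 0.008  0.001 -1.   ] z [ 0.502 -0.865  0.003]
0.00913694803510802
```

View pics/f.png

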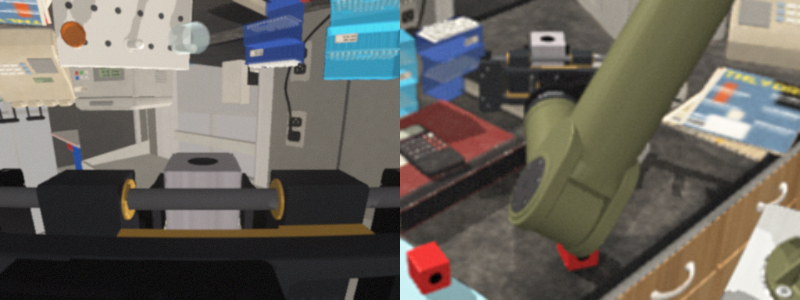

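In the scene half, the block is held upright with its well hole on top at (548,38). In the wrist half it sits square in the fingers, and the arm is still.

```bash
python3 -c "
from bench import ctrl
print(ctrl.close_job())"
```

```text
the job is handed in; nothing more can be done
None
```

The job is handed in: the left-hand block's well end slid down over the bare middle peg to its floor, and the block is now held still and upright about 0.28 m above the bench, well facing up. At the end the arm hid the right-hand block from the scene camera, so I did not check that it stayed put.

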